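Park the hook runner at the end of its bent bench rail

ROBOT

A 6-joint arm with a two-finger parallel gripper is mounted at the origin on the work surface. World frame = base frame: x ahead of the robot, y to its left, z up, the work surface at z = 0. Lengths are in m, angles in rad, forces in N, time in s.
With the tool pointing down it reaches from about 0.25 to 0.725 m from the base axis. Payload 4 kg.
Tool frame: the origin (TCP) lies at the very end of the fingers, on their centre line; the grasp point (between the pads) lies 19 mm behind it; z points along the fingers, y is the direction in which the jaws open and shut (so a half turn about z gives the same grasp; the last joint's range is limited). The gripper opens to 85 mm and grips with 20 to 120 N. Pads are 22 mm wide; open, the fingers measure 114 mm over their backs; the gripper's body (76 mm by 85 mm) begins 54 mm behind the grasp point. The pads swing forward as they close: fully open they stand 13 mm farther back than shut.
Start: joints at [-1.184, 0.241, 0.005, 1.335, 0, 1.571], TCP at [0.189, -0.463, 0.231] pointing down, gripper open.
Joint ranges: [-2.72, 2.72], [-1.05, 1.87], [-1.09, 1.28], [-1.99, 2.15], [-1.42, 1.44], [-3.14, 3.14]. Speed limits (rad/s): [2.79, 2.79, 3.14, 3.14, 3.14, 3.14].

INTERFACE

Orientations are given as a unit quaternion [x, y, z, w].
In Python, from workcell import bot, camera gives the robot as it stands. The module is installed in compiled form; this text tells all that it offers.
- The arm moves only by the tool send_rows, never from a script. Its argument "deltas" is a list of rows, each an object with "grip": the opening, from 0 (shut) to 1 (fully open); "translation": the shift along the tool's x, y, z in m, a list of three; "twist": the turn, a rotation vector about the tool's x, y, z in degrees, a list of three. A call has 1 to 5 rows; each row is the pose to reach, as a shift and turn from the pose measured when the call began, along the tool's axes at that moment; what a row does not reach only later rows make up. A row lasts 1/8 s, in which the tool goes at most 62.5 mm and 10.7 degrees, less where a joint would pass 70% of its speed; a pose out of reach is approached as far as the arm can. A call with a gripper value outside its range is refused whole. The fingers move at their own pace and stop on an object; the grip force is fixed at half the most. Time passes only in rows, so rows that repeat a pose let the fingers close. It gives the time, the measured TCP pose, the force and the opening at its end, in the units of the state.
- bot.get_obs(): the state, without advancing time (a new reading comes with each control period).
- camera(name): name is "scene" or "top" or "wrist"; returns a dict with "color" (420x560x3 uint8, blue, green, red), "intrinsics" (3x3 intrinsics, pixels), "k1" (the pictures are not rectified: a ray, as slopes to the right and down, at radius r is drawn at 1 + k1 r^2 times it, then the intrinsics apply), "xyz" and "rotation" of the camera in the world. Camera axes: x right, y down, z forward; pixel columns grow to the right and rows downward; lengths in m; the calibration is good to about 2 mm. A picture is of the moment at which its call begins. There is no depth.
- bot.job_done(): hands the job in, once; it reports no verdict.
The state is a dict: "clock": time; "joint_pos": joint angles; "joint_vel": joint speeds; "tau": joint torques, N m; "eef_pos": TCP position; "tool_rot": TCP orientation; "ft_force": force on the tool from outside, world axes, zero at the start; "ft_torque": the same for the moment, N m; "grip_width": finger opening in m.
Only numpy, scipy, OpenCV 4.12 (cv2) and the standard library are available. Lean on these libraries where they do the work, as an engineer would, in place of code of your own. Each camera call takes 0.05 s, during which the arm holds its last target.

TASK

Take the hanging hook runner by its grip block and slide it along the bent steel rail, round both bends and onto the last straight, until it has pushed the stiff rubber buffer fully home against the end post; then let go and leave it hanging there. Feel your way gently, as the rail is hand bent and must not be strained (20 N at most) or touched with the gripper, and leave the other things on the bench alone.

Things in the scene. Friction and masses are not known exactly. Their poses are not given: they have to be found in the camera images.
- rail: Bent hanger rail: round steel rod, 10 mm diameter, level, centre line 200 mm above the bench, held only by a grey post at each end (post tops 12 mm above the centre line). Rigid. Origin: on the bench, centre of the first post's 70 mm foot. First leg runs from there along this body's -y (z up). The runner may press on the rail, buffer and posts with 20 N at most; the gripper must not touch them.
- bend1 (a point): Corner of the first bend, on the rod's centre line (where the two straights would meet), 130 mm along -y from the first post; axes as rail. Seen from above the rod turns here 45 degrees towards +x and the middle leg runs along (0.707, -0.707). The bend has a 30 mm centre-line radius: its curve begins and ends 12.4 mm either side of this corner.
- mid_leg (a point): Point on the centre line of the middle leg, 50 mm past the first corner; axes as rail. The second bend starts 22 to 53 mm further on (not measured): it turns back 27 degrees in a 30 mm radius curve 14 mm long, then by a kink of 0 to 40 degrees more (hand bent, not measured: feel or see it), so that the last straight heads within about 20 degrees of the rail's -y, either side.
- runner: Loose runner hanging on the first leg: steel ring of 6 mm bar, bore 18 mm, 30 mm outside, with the rod through it (4 mm play all round); grip block above, steel weight (24 mm diameter) and hook below, reaching 94 mm under the ring's centre. 0.11 to 0.2 kg. Origin: ring's centre, hanging 4 mm under the rod's centre line. Local y: bore axis, along the rod; z up.
- runner_grip (a point): Centre of the runner's grey grip block, 40 mm above the ring's centre; the block is 24 mm (x, across the rod) by 18 mm (y, along the rod) by 36 mm tall, so its underside is 22 mm above the ring's centre. Axes as runner.
- buffer (a joint): Travel of the black rubber buffer sleeve (26 mm diameter, 22 mm long) on the last straight: 0 as it starts, 0.016 m when fully home against the second post's collar, a hard stop. At the start its near face is 72 mm past the end of the second bend. It slides stiffly (about 4 N) and stays where it is left.
- wrench: 160 mm steel wrench lying flat under the rail's outer side; origin under its middle; bystander
- screwdriver: 180 mm screwdriver lying beyond the rail; bystander
- bolt_jar: squat clear jar, 52 mm wide, 65 mm tall, standing on the robot's side of the rail; origin under its foot; bystander
- oil_bottle: white bottle, 66 mm wide, 190 mm tall, standing to the robot's left; origin under its foot; bystander
- parts_tray: open dark steel tray, 150 x 110 x 40 mm, far left; origin under its middle; bystander
- bearing: steel bearing ring, 52 mm across, 16 mm high, lying to the right; bystander
- hammer: 260 mm hammer lying to the right; bystander
Mind the look-alikes: they are no part of the job. Leave any white look-alike of the runner alone.

How it is judged:
On the way, in this order (a step that is already met when the one before it is completed fails the run):
1. the runner is past the first bend, on the rail's middle leg (x of runner in the frame of rail above 0.03 m and z of runner in the frame of rail above 0.185 m), for 0.1 s.
2. the runner is past the second bend, on the last straight (y of runner in the frame of rail below -0.235 m), for 0.1 s.
At the end, for the whole second after the job is handed in: The buffer is home (13 mm or more of its 16 mm), and the runner hangs released, upright (within 0.4 rad) and at rest on the last straight beside the buffer (value of joint buffer above 0.013 m and y of runner in the frame of rail below -0.255 m and z of runner in the frame of rail above 0.185 m and angle between runner's own z axis and vertical below 0.4 rad and linear speed of runner below 0.05 m/s); the robot touches nothing.
It fails at once if the runner presses on the rail with more than 20 N (contact force between runner and rail above 20 N).
It fails at once if the gripper or arm pushes on the rail, posts or buffer itself (contact force between any of the fingers, the arm and rail above 2 N).
It fails at once if a bystander is shifted by more than 30 mm (distance of any of wrench, screwdriver, bolt_jar, oil_bottle, parts_tray, bearing, hammer from where it was at the start of the episode above 0.03 m).
It also fails if it takes over 61 s, if anything falls off the work surface, if the arm or the gripper's body presses on something with over 40 N, if the wrist force passes 120 N, or if a joint passes its speed limit or range.

## Working session

There is one attempt and no reset: what is moved stays moved. The work goes in short steps, Python scripts to look and compute and a tool call to move; the robot and the scene stay as the last step left them, time stands still between calls to the robot, and variables do not carry over. Pictures are saved under pics/ and viewed, and the job is handed in when it is done.

Besides the shell and the picture viewer there is one more tool, called after "Call:" in YAML: its name, and indented under it one key for each argument. send_rows: Moves the arm, as the interface text tells. Its arguments: {"type":"object","properties":{"deltas":{"type":"array","items":{"type":"object","properties":{"grip":{"type":"number"},"translation":{"type":"array","items":{"type":"number"}},"twist":{"type":"array","items":{"type":"number"}}}}}},"required":["deltas"]}

```bash
mkdir -p pics; ls; python3 - <<'E'
from workcell import bot, camera
import cv2
print(bot.get_obs())
for n in ["scene","top","wrist"]:
    c=camera(n); cv2.imwrite(f"pics/{n}0.png",c["color"]); print(n,c["intrinsics"],c["k1"],c["xyz"],c["rotation"])
E
```

```text
pics
{'clock': 0.0, 'joint_pos': array([-1.18401409e+00,  2.41442088e-01,  3.72816903e-03,  1.33519225e+00,
        1.57760111e-05,  1.57077092e+00]), 'joint_vel': array([-0.00023467,  0.00091723, -0.00120343,  0.00034167, -0.00129113,
        0.00010204]), 'tau': array([ 2.40379695e-04, -3.72320044e+01,  2.52406758e+01,  1.70105539e-02,
       -6.93180723e-06, -8.87024214e-06]), 'eef_pos': array([ 0.18837282, -0.46248069,  0.23039992]), 'tool_rot': array([ 9.81355161e-01,  1.92200248e-01, -1.94989286e-04, -1.03677563e-03]), 'ft_force': array([-0.52304023,  0.03074705, -1.02595264]), 'ft_torque': array([0.01820356, 0.08392924, 0.01065535]), 'grip_width': 0.08533451358231142}
scene [[405.80521043   0.         274.54082007]
 [  0.         405.80521043 206.99237668]
 [  0.           0.           1.        ]] -0.018519744178684926 [0.95588678 0.68428452 1.01755535] [ 0.2768261   0.88515332 -0.35754959 -0.10967774]
top [[511.04374676   0.         285.51169113]
 [  0.         511.04374676 220.20353922]
 [  0.           0.           1.        ]] -0.023423565496244608 [0.22709037 0.00277235 1.53550131] [ 0.7047288  -0.70416666  0.05674365 -0.06547367]
wrist [[307.84169572   0.         281.5792072 ]
 [  0.         307.84169572 203.06278889]
 [  0.           0.           1.        ]] -0.055902036275789026 [ 0.25106395 -0.43736367  0.37375669] [ 0.82236394 -0.55260512 -0.07598661  0.11212119]
```

View pics/scene0.png

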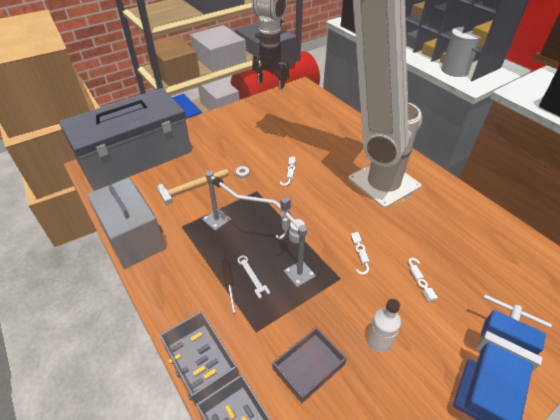

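View pics/top0.png

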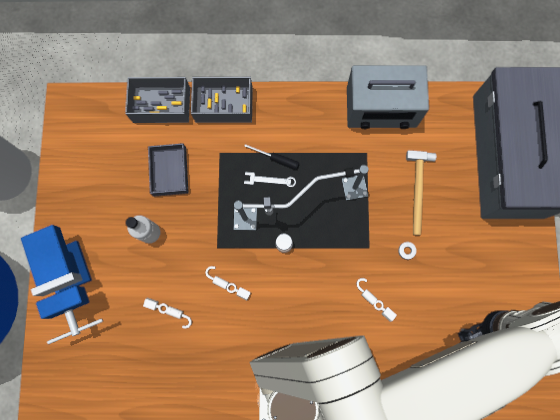

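View pics/wrist0.png

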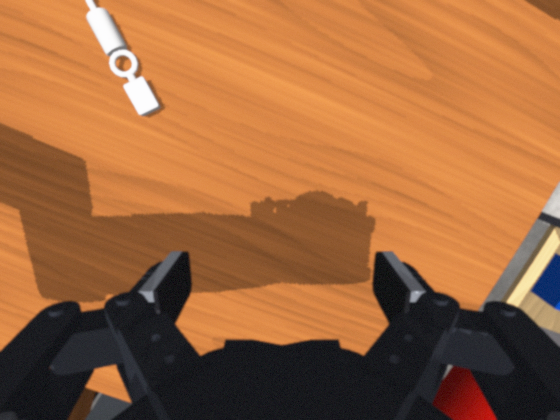

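Candidates in the top view are the runner on the rail, with its grey block at about (268,206), and three white look-alikes lying on the bench at (228,283), (167,312) and (377,299). I choose the grey one on the rail and check it in close crops.

```bash
cat > h.py <<'E'
import numpy as np, cv2
from scipy.spatial.transform import Rotation as R
from workcell import bot, camera
def rays(c,px):
    K=c["intrinsics"]; px=np.atleast_2d(np.array(px,float))
    d=(px-[K[0,2],K[1,2]])/[K[0,0],K[1,1]]
    u=d.copy()
    for _ in range(20):
        u=d/(1+c["k1"]*(u**2).sum(1,keepdims=True))
    v=np.c_[u,np.ones(len(u))]
    v/=np.linalg.norm(v,axis=1,keepdims=True)
    return np.array(c["xyz"]), R.from_quat(c["rotation"]).apply(v)
def plane(c,px,z):
    o,v=rays(c,px); return o+v*((z-o[2])/v[:,2])[:,None]
def tri(c1,p1,c2,p2):
    o1,v1=rays(c1,p1);o2,v2=rays(c2,p2);v1=v1[0];v2=v2[0]
    A=np.c_[v1,-v2]; s=np.linalg.lstsq(A,o2-o1,rcond=None)[0]
    a=o1+s[0]*v1;b=o2+s[1]*v2
    return (a+b)/2,np.linalg.norm(a-b)
def proj(c,P):
    P=np.atleast_2d(P); q=R.from_quat(c["rotation"]).inv().apply(P-np.array(c["xyz"]))
    u=q[:,:2]/q[:,2:]; u=u*(1+c["k1"]*(u**2).sum(1,keepdims=True))
    K=c["intrinsics"]; return u*[K[0,0],K[1,1]]+[K[0,2],K[1,2]]
E
python3 - <<'E'
from h import *
import pickle
c=camera("top");s=camera("scene");pickle.dump((c,s),open("c0.pkl","wb"))
cv2.imwrite("pics/topcrop.png",cv2.resize(c["color"][160:260,220:380],None,fx=5,fy=5,interpolation=cv2.INTER_CUBIC))
cv2.imwrite("pics/scenecrop.png",cv2.resize(s["color"][165:290,185:325],None,fx=4.7,fy=4.7,interpolation=cv2.INTER_CUBIC))
E
```

```text
(no output)
```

View pics/topcrop.png

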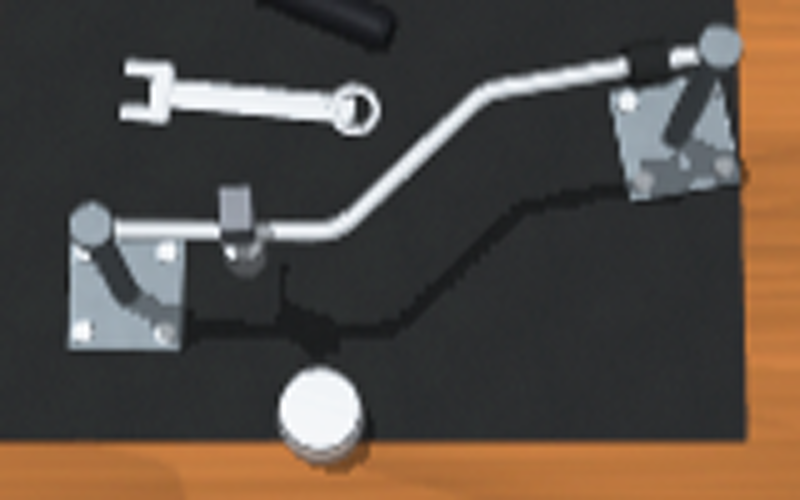

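View pics/scenecrop.png

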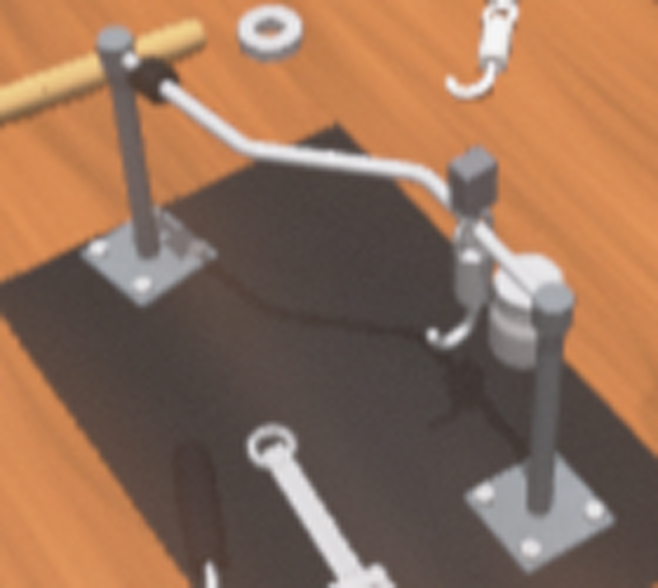

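```bash
python3 - <<'E'
from h import *
import pickle
c,s=pickle.load(open("c0.pkl","rb"))
T=lambda u,v:[(u+.5)/5-.5+220,(v+.5)/5-.5+160]
S=lambda u,v:[(u+.5)/4.7-.5+185,(v+.5)/4.7-.5+165]
pt={"post1":(T(93,222),S(553,297)),"post2":(T(719,45),S(116,39)),"bend1":(T(338,230),S(425,174)),"bend2":(T(488,90),S(247,150)),"blk":(T(236,196),S(476,162))}
for k,(a,b) in pt.items(): print(k,tri(c,a,s,b),plane(c,a,.2)[0],plane(c,a,.254)[0])
# precise line fits in top: column-wise brightness centroid
g=c["color"].min(2).astype(float)
def centroid(x,y0,y1):
    col=g[y0:y1,x]; w=np.clip(col-90,0,None); return (w*np.arange(y0,y1)).sum()/w.sum() if w.sum()>20 else None
def f(xs,fn):
    P=[]
    for x in xs:
        yc=fn(x); v=centroid(x,int(round(yc-4)),int(round(yc+5)))
        if v: P.append(plane(c,[x,v],.2)[0,:2])
    P=np.array(P); m=P.mean(0); d=np.linalg.svd(P-m)[2][0]; d*=np.sign(-d[1]); r=(P-m)@[-d[1],d[0]]
    return m,d,r.std(),len(P)
L1=f(list(range(244,262))+list(range(275,285)),lambda x:205.5)
L2=f(range(293,312),lambda x:160+ (205-155*(x-290+0)/150*1.0*0)/5 if 0 else 160+(230-(x*5-1100-338)*140/150)/5)
L3=f(list(range(321,344)),lambda x:160+(88-(x*5-1100-490)*27/140)/5)
for L in (L1,L2,L3): print(L, np.degrees(np.arctan2(L[1][0],-L[1][1])))
def X(a,b):
    t=np.linalg.solve(np.c_[a[1],-b[1]],b[0]-a[0]); return a[0]+t[0]*a[1]
b1=X(L1,L2);b2=X(L2,L3);print("b1",b1,"b2",b2,np.linalg.norm(b2-b1))
E
```

```text
post1 (array([0.50108494, 0.14608483, 0.21065036]), np.float64(0.0034284323693607017)) [0.50453169 0.14603113 0.2       ] [0.49331356 0.14023857 0.254     ]
post2 (array([ 0.59759573, -0.18785074,  0.2103745 ]), np.float64(0.003128082750953783)) [ 0.60181639 -0.19033427  0.2       ] [ 0.58666462 -0.18252615  0.254     ]
bend1 (array([0.4987062 , 0.01639803, 0.19967564]), np.float64(0.0038131895593353825)) [0.50007844 0.01511358 0.2       ] [0.48904037 0.01461457 0.254     ]
bend2 (array([ 0.57566496, -0.06425511,  0.19827555]), np.float64(0.004223177891710016)) [ 0.57690898 -0.06551946  0.2       ] [ 0.56276432 -0.06275813  0.254     ]
blk (array([0.50314125, 0.06971631, 0.2567489 ]), np.float64(0.008435838243304147)) [0.51866786 0.06969096 0.2       ] [0.50687814 0.06698516 0.254     ]
(array([0.49909349, 0.08197368]), array([ 0.0178409 , -0.99984084]), np.float64(0.0007781734100281311), 28) 1.0222627226435086
(array([ 0.53863254, -0.02450702]), array([ 0.69271104, -0.72121523]), np.float64(0.00013045720098288466), 19) 43.845096528223905
(array([ 0.58388529, -0.10542112]), array([ 0.17150274, -0.98518364]), np.float64(0.00029877061904552525), 23) 9.87520281333452
b1 [0.50028101 0.01542262] b2 [ 0.57669896 -0.06413982] 0.11031720090983735
```

The crop shows a grey block on a steel ring with weight and hook, hanging on the first leg, so it is the right runner. The heights fit: post tops 0.211 (expected 0.212), rod 0.199, block about 0.257. Next I plan an overview pose for the wrist camera.

```bash
cat >> h.py <<'E'
def goal(pos,yaw_deg):
    """world target TCP; yaw = angle of tool y in world; tool straight down"""
    o=bot.get_obs(); Rt=R.from_quat(o["tool_rot"])
    a=np.radians(yaw_deg); y=np.array([np.cos(a),np.sin(a),0]); z=np.array([0,0,-1.]); x=np.cross(y,z)
    Rg=R.from_matrix(np.c_[x,y,z])
    t=Rt.inv().apply(np.array(pos)-o["eef_pos"]); tw=np.degrees((Rt.inv()*Rg).as_rotvec())
    print("clock",o["clock"],"delta",np.round(t,4),"twist",np.round(tw,2)); return t,tw
E
python3 - <<'E'
from h import *
o=bot.get_obs();c=camera("wrist")
Rt=R.from_quat(o["tool_rot"]);rel=Rt.inv()*R.from_quat(c["rotation"]);off=Rt.inv().apply(np.array(c["xyz"])-o["eef_pos"])
print("cam in tool",off,rel.as_matrix().round(3))
for pos in ([.5,.03,.36],[.5,.0,.36],[.52,.1,.38]):
    for yaw in (0,):
        a=np.radians(yaw);y=np.array([np.cos(a),np.sin(a),0]);z=np.array([0,0,-1.]);Rg=R.from_matrix(np.c_[np.cross(y,z),y,z])
        cc=dict(c);cc["xyz"]=Rg.apply(off)+pos;cc["rotation"]=(Rg*rel).as_quat()
        print(pos,proj(cc,[[.503,.0697,.236],[.5,.146,.212],[.5,.016,.2],[.576,-.064,.2],[.598,-.188,.212]]).round())
goal([.5,.0,.36],0)
E
```

```text
cam in tool [ 6.75259983e-02  5.21475021e-05 -1.43246611e-01] [[ 0.001 -0.963 -0.268]
 [ 1.     0.     0.001]
 [-0.001 -0.268  0.963]]
[0.5, 0.03, 0.36] [[285. 151.]
 [281.  61.]
 [281. 200.]
 [351. 271.]
 [364. 369.]]
[0.5, 0.0, 0.36] [[285. 115.]
 [281.  24.]
 [281. 171.]
 [352. 246.]
 [366. 349.]]
[0.52, 0.1, 0.38] [[264. 220.]
 [261. 140.]
 [264. 255.]
 [327. 314.]
 [340. 399.]]
clock 0.3 delta [ 0.4631 -0.3113 -0.1288] twist [-4.000e-02 -2.000e-02 -6.784e+01]
```

Call:
send_rows:
  deltas:
    - {"grip": 1,"translation": [0.045,-0.03,-0.03],"twist": [0,0,-8]}
    - {"grip": 1,"translation": [0.09,-0.06,-0.06],"twist": [0,0,-16]}
    - {"grip": 1,"translation": [0.135,-0.09,-0.09],"twist": [0,0,-25]}
    - {"grip": 1,"translation": [0.18,-0.12,-0.12],"twist": [0,0,-34]}
    - {"grip": 1,"translation": [0.225,-0.15,-0.13],"twist": [0,0,-43]}

```text
clock: 0.92
eef_pos: [0.3417, -0.2381, 0.3633]
tool_rot: [0.841, 0.541, 0.001, 0.002]
ft_force: [1.1, -0.3, -0.1]
grip_width: 0.0853
```

```bash
python3 -c "
from h import *
goal([.51,.0,.36],0)"
```

```text
clock 0.925 delta [0.2865 0.0541 0.0034] twist [  0.2    0.06 -24.56]
```

Call:
send_rows:
  deltas:
    - {"grip": 1,"translation": [0.06,0.011,0.003],"twist": [0,0,-8]}
    - {"grip": 1,"translation": [0.12,0.022,0.003],"twist": [0,0,-16]}
    - {"grip": 1,"translation": [0.18,0.034,0.003],"twist": [0,0,-24.5]}
    - {"grip": 1,"translation": [0.24,0.045,0.003],"twist": [0.2,0,-24.5]}
    - {"grip": 1,"translation": [0.287,0.054,0.003],"twist": [0.2,0,-24.5]}

```text
clock: 1.55
eef_pos: [0.5111, 0.0028, 0.3601]
tool_rot: [0.707, 0.707, -0.0, 0.0]
ft_force: [0.6, -1.3, 1.3]
grip_width: 0.0855
```

Call:
send_rows:
  deltas:
    - {"grip": 1,"translation": [0,0,0],"twist": [0,0,0]}

```text
clock: 1.68
eef_pos: [0.5123, 0.0054, 0.3589]
tool_rot: [0.705, 0.709, -0.001, -0.0]
ft_force: [-0.1, -1.0, -0.7]
grip_width: 0.0851
```

```bash
python3 - <<'E'
from h import *
import pickle
o=bot.get_obs();print(o["eef_pos"],o["ft_force"])
c=camera("wrist");pickle.dump((c,o),open("w1.pkl","wb"))
cv2.imwrite("pics/w1.png",c["color"]);goal([.51,.0,.36],0)
E
```

```text
[0.51228572 0.00538704 0.35888978] [-0.06101564 -0.964874   -0.66180809]
clock 1.725 delta [-0.0042 -0.0015 -0.0008] twist [-0.11  0.06  0.21]
```

View pics/w1.png

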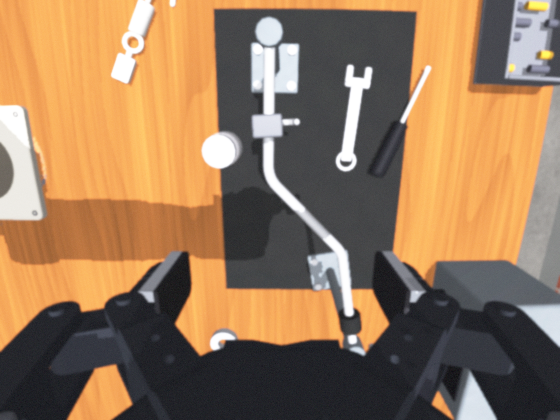

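```bash
python3 - <<'E'
from h import *
import pickle
c,o=pickle.load(open("w1.pkl","rb"))
cv2.imwrite("pics/w1c.png",cv2.resize(c["color"][10:360,215:395],None,fx=1.7,fy=1.7,interpolation=cv2.INTER_CUBIC))
cv2.imwrite("pics/w1b.png",cv2.resize(c["color"][100:150,235:310],None,fx=8,fy=8,interpolation=cv2.INTER_CUBIC))
g=c["color"].min(2).astype(float)
def row(y,x0):
    xs=np.arange(int(round(x0))-7,int(round(x0))+8); w=np.clip(g[y,xs]-95,0,None); return (w*xs).sum()/w.sum()
def f(ys,fn):
    P=np.array([plane(c,[row(y,fn(y)),y],.2)[0,:2] for y in ys]); m=P.mean(0);d=np.linalg.svd(P-m)[2][0];d*=np.sign(-d[1])
    return m,d,((P-m)@[-d[1],d[0]]).std()
L1=f(list(range(55,108))+list(range(142,165)),lambda y:268)
L2=f(range(190,238),lambda y:275+(y-187)*(343-275)/(250-187))
L3=f(range(262,308),lambda y:344+(y-258)*6/50)
for L in (L1,L2,L3): print(L, np.degrees(np.arctan2(L[1][0],-L[1][1])))
def X(a,b):
    t=np.linalg.solve(np.c_[a[1],-b[1]],b[0]-a[0]); return a[0]+t[0]*a[1]
print(X(L1,L2),X(L2,L3)); print("post1",plane(c,[269,32],.212))
E
```

```text
(array([0.49864812, 0.08553795]), array([-0.00243577, -0.99999703]), np.float64(0.0003325944958484954)) -0.13955976152306454
(array([ 0.53462061, -0.02261281]), array([ 0.70636169, -0.70785109]), np.float64(0.00018135329024089358)) 44.93965781821185
(array([ 0.58317604, -0.10491362]), array([ 0.17685908, -0.98423618]), np.float64(0.0001474390433383928)) 10.186863164775415
[0.49847292 0.0136111 ] [ 0.575803   -0.06388204]
post1 [[0.50013149 0.14471835 0.212     ]]
```

View pics/w1b.png

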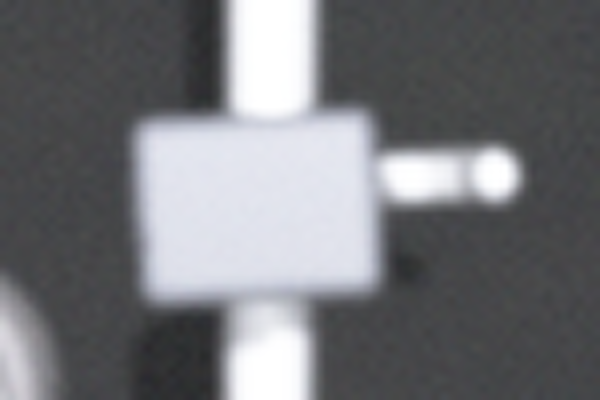

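View pics/w1c.png

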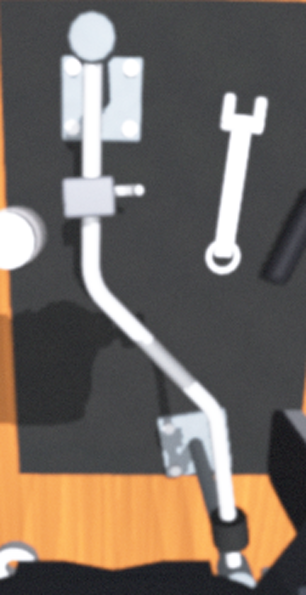

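```bash
python3 - <<'E'
from h import *
import pickle
c,o=pickle.load(open("w1.pkl","rb"));t,s=pickle.load(open("c0.pkl","rb"))
p=[266.9,125.2];T=lambda u,v:[(u+.5)/5-.5+220,(v+.5)/5-.5+160]
S=lambda u,v:[(u+.5)/4.7-.5+185,(v+.5)/4.7-.5+165]
print(plane(c,p,.254),plane(t,T(235,194),.254),tri(c,p,t,T(235,194)),tri(c,p,s,S(476,160)))
for q in ((135,118),(372,110),(383,293),(148,302)): print(plane(c,[234.56+q[0]/8,99.56+q[1]/8],.254))
print(plane(c,[268.3,80],.2),plane(c,[267.7,150],.2))
goal([.4985,.0685,.305],1)
E
```

```text
[[0.4999606  0.06707879 0.254     ]] [[0.50792848 0.06750739 0.254     ]] (array([0.50153878, 0.06693191, 0.28206267]), np.float64(0.0017510842176031148)) (array([0.49863925, 0.06796204, 0.25315769]), np.float64(0.0031350900877301397))
[[0.48796425 0.07531432 0.254     ]]
[[0.51101792 0.07616724 0.254     ]]
[[0.51220158 0.05866277 0.254     ]]
[[0.48893953 0.05767188 0.254     ]]
[[0.49888661 0.10663518 0.2       ]] [[0.49802224 0.04218131 0.2       ]]
clock 1.725 delta [ 0.0644 -0.0127  0.0542] twist [-0.12  0.06 -0.79]
```

Call:
send_rows:
  deltas:
    - {"grip": 1,"translation": [0.03,-0.006,0.02],"twist": [0,0,-1]}
    - {"grip": 1,"translation": [0.0625,-0.0125,0.045],"twist": [0,0,-1.5]}
    - {"grip": 1,"translation": [0.0625,-0.0125,0.055],"twist": [0,0,-1.5]}
    - {"grip": 1,"translation": [0.0625,-0.0125,0.055],"twist": [0,0,-1.5]}

```text
clock: 2.22
eef_pos: [0.4981, 0.0653, 0.304]
tool_rot: [0.697, 0.717, -0.002, -0.0]
ft_force: [-0.0, 0.2, 0.6]
grip_width: 0.0855
```

```bash
python3 - <<'E'
from h import *
print(bot.get_obs()["eef_pos"])
goal([.4995,.0672,.225],2)
E
```

```text
[0.49807151 0.06528962 0.30402067]
clock 2.225 delta [0.002  0.0017 0.079 ] twist [-0.17  0.1  -0.36]
```

Call:
send_rows:
  deltas:
    - {"grip": 1,"translation": [0.002,0.001,0.03],"twist": [0,0,0]}
    - {"grip": 1,"translation": [0.002,0.0015,0.06],"twist": [0,0,0]}
    - {"grip": 1,"translation": [0.002,0.0015,0.078],"twist": [0,0,0]}
    - {"grip": 1,"translation": [0.002,0.0015,0.078],"twist": [0,0,0]}

```text
clock: 2.72
eef_pos: [0.499, 0.0657, 0.2258]
tool_rot: [0.698, 0.716, -0.002, -0.001]
ft_force: [0.3, 0.3, 0.3]
grip_width: 0.0855
```

```bash
python3 - <<'E'
from h import *
o=bot.get_obs();print(o["eef_pos"],o["ft_force"])
goal([.4995,.0672,.225],2)
c=camera("wrist");cv2.imwrite("pics/w2.png",c["color"])
s=camera("scene");cv2.imwrite("pics/s2.png",cv2.resize(s["color"][140:290,185:345],None,fx=4,fy=4,interpolation=cv2.INTER_CUBIC))
E
```

```text
[0.49896988 0.06572178 0.22575747] [0.34765697 0.26951158 0.29574084]
clock 2.725 delta [0.0015 0.0006 0.0008] twist [-0.25  0.13 -0.49]
```

View pics/w2.png

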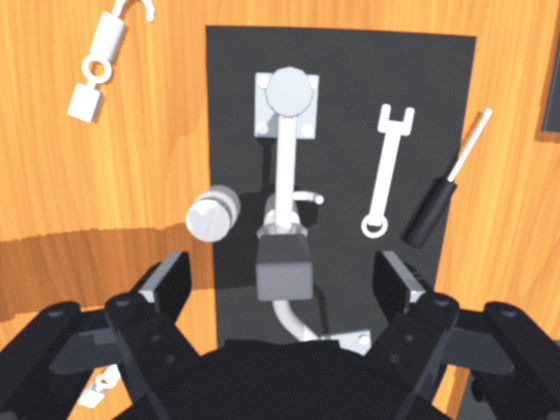

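View pics/s2.png

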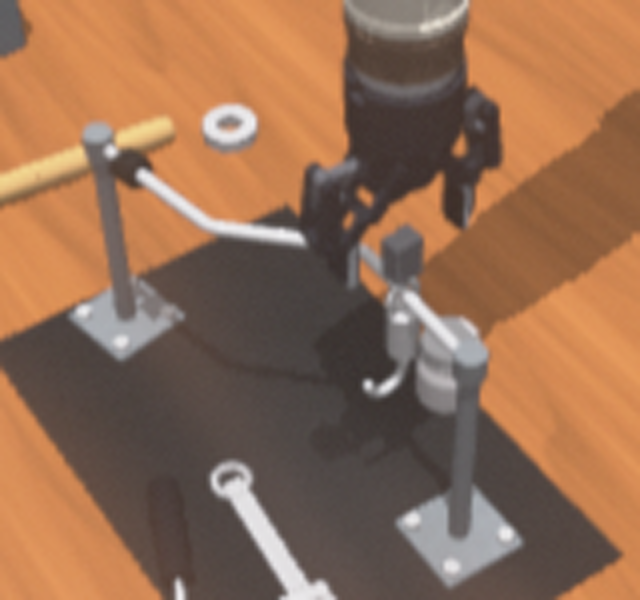

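Call:
send_rows:
  deltas:
    - {"grip": 0.3,"translation": [0.001,0.0005,0],"twist": [0,0,0]}
    - {"grip": 0.0,"translation": [0.001,0.0005,0],"twist": [0,0,0]}
    - {"grip": 0.0,"translation": [0.001,0.0005,0],"twist": [0,0,0]}
    - {"grip": 0.0,"translation": [0.001,0.0005,0],"twist": [0,0,0]}
    - {"grip": 0.0,"translation": [0.001,0.0005,0],"twist": [0,0,0]}

```text
clock: 3.45
eef_pos: [0.5005, 0.0675, 0.2278]
tool_rot: [0.697, 0.717, -0.001, 0.0]
ft_force: [-1.0, 0.4, 4.2]
grip_width: 0.0232
```

Call:
send_rows:
  deltas:
    - {"grip": 0.0,"translation": [0,0,0],"twist": [0,0,0]}
    - {"grip": 0.0,"translation": [0,0,0],"twist": [0,0,0]}

```text
clock: 3.7
eef_pos: [0.5005, 0.0675, 0.2279]
tool_rot: [0.697, 0.717, -0.001, 0.0]
ft_force: [-2.1, 0.5, 2.8]
grip_width: 0.0232
```

```bash
python3 - <<'E'
from h import *
o=bot.get_obs();print(o["eef_pos"],o["ft_force"],o["ft_torque"],o["grip_width"])
goal([.4995,.0672,.225],2)
c=camera("wrist");cv2.imwrite("pics/w3.png",c["color"])
s=camera("scene");cv2.imwrite("pics/s3.png",cv2.resize(s["color"][140:290,185:345],None,fx=4,fy=4,interpolation=cv2.INTER_CUBIC))
E
```

```text
[0.50050752 0.06750617 0.22786306] [-2.07452519  0.47096139  2.76402163] [-0.02956531  0.24308189 -0.01707026] 0.023212181406646736
clock 3.7 delta [-0.0003 -0.001   0.0029] twist [-0.03  0.09 -0.44]
```

View pics/w3.png

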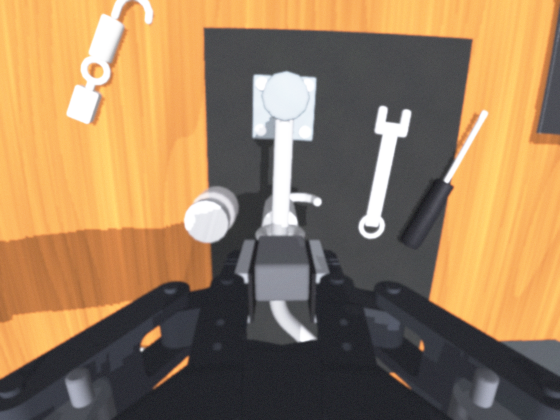

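View pics/s3.png

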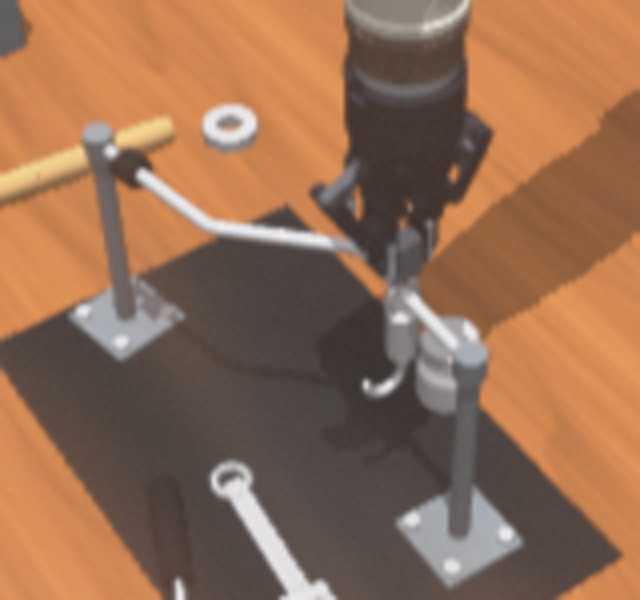

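Gripped at 23 mm. There is a slight downward press on the rod, so I lift gently to centre the ring in its play.

Call:
send_rows:
  deltas:
    - {"grip": 0.0,"translation": [0,0,-0.002],"twist": [0,0,0]}
    - {"grip": 0.0,"translation": [0,0,-0.002],"twist": [0,0,0]}

```text
clock: 4.05
eef_pos: [0.5004, 0.0674, 0.2294]
tool_rot: [0.697, 0.717, -0.001, 0.0]
ft_force: [1.1, -0.1, -1.8]
grip_width: 0.0233
```

Call:
send_rows:
  deltas:
    - {"grip": 0.0,"translation": [0,0,-0.002],"twist": [0,0,0]}
    - {"grip": 0.0,"translation": [0,0,-0.002],"twist": [0,0,0]}

```text
clock: 4.3
eef_pos: [0.5005, 0.0674, 0.2314]
tool_rot: [0.697, 0.717, -0.001, 0.0]
ft_force: [0.6, -0.5, -1.4]
grip_width: 0.0229
```

Call:
send_rows:
  deltas:
    - {"grip": 0.0,"translation": [0,0.002,0],"twist": [0,0,0]}
    - {"grip": 0.0,"translation": [0,0.003,0],"twist": [0,0,0]}
    - {"grip": 0.0,"translation": [0,0.003,0],"twist": [0,0,0]}

```text
clock: 4.68
eef_pos: [0.5036, 0.0675, 0.2313]
tool_rot: [0.697, 0.717, -0.001, 0.0]
ft_force: [-0.4, -0.2, -2.0]
grip_width: 0.0229
```

Call:
send_rows:
  deltas:
    - {"grip": 0.0,"translation": [0,-0.003,0],"twist": [0,0,0]}
    - {"grip": 0.0,"translation": [0,-0.006,0],"twist": [0,0,0]}
    - {"grip": 0.0,"translation": [0,-0.006,0],"twist": [0,0,0]}

```text
clock: 5.05
eef_pos: [0.4973, 0.0673, 0.2314]
tool_rot: [0.697, 0.717, -0.001, 0.0]
ft_force: [-0.4, -0.9, -0.9]
grip_width: 0.0228
```

```bash
cat > plan.py <<'E'
from h import *
import sys,json
B1=np.array([.4986,.0150]);B2=np.array([.576,-.064]);TH3=10.1
def path():
    u=lambda t:np.array([np.sin(np.radians(t)),-np.cos(np.radians(t))])
    th2=np.degrees(np.arctan2((B2-B1)[0],-(B2-B1)[1]))
    pts=[];s=0
    P0=np.array([B1[0],.0672]); segs=[]
    def arc(c,ta,tb,L,n=60):
        # quadratic bezier ~ arc, tangent length L
        a=c-u(ta)*L;b=c+u(tb)*L;t=np.linspace(0,1,n)[:,None]
        return (1-t)**2*a+2*t*(1-t)*c+t**2*b
    Q=np.vstack([P0,arc(B1,0,th2,12.4e-3),arc(B2,th2,TH3,8e-3),B2+u(TH3)*.2])
    d=np.r_[0,np.cumsum(np.linalg.norm(np.diff(Q,axis=0),axis=1))]
    S=np.arange(0,d[-1],.0005);F=np.c_[np.interp(S,d,Q[:,0]),np.interp(S,d,Q[:,1])]
    D=np.diff(F,axis=0,append=F[-1:]*2-F[-2:-1]);H=np.degrees(np.arctan2(D[:,0],-D[:,1]))
    from scipy.ndimage import uniform_filter1d
    return S,F,uniform_filter1d(H,13,mode="nearest")
S,F,H=path()
def rows(step,n=5,sh=(.0018,0),z=.2318,smax=9):
    o=bot.get_obs();Rt=R.from_quat(o["tool_rot"]);p=o["eef_pos"]
    i=np.argmin(np.linalg.norm(F+sh-p[:2],axis=1));s0=S[i]
    r=F[i]+sh-p[:2];lat=r@[np.cos(np.radians(H[i])),np.sin(np.radians(H[i]))]
    print("clk",o["clock"],"s %.1f mm heading %.1f path-minus-tcp lateral %.1f mm"%(s0*1e3,H[i],lat*1e3),"F",o["ft_force"].round(1),"T",o["ft_torque"].round(2))
    for k in range(1,n+1):
        s=min(s0+k*step,smax);q=np.r_[np.interp(s,S,F[:,0])+sh[0],np.interp(s,S,F[:,1])+sh[1],z];a=np.radians(np.interp(s,S,H))
        y=np.array([np.cos(a),np.sin(a),0]);zz=np.array([0,0,-1.]);Rg=R.from_matrix(np.c_[np.cross(y,zz),y,zz])
        print("s%.0f"%(s*1e3),(Rt.inv().apply(q-p)).round(4).tolist(),np.degrees((Rt.inv()*Rg).as_rotvec()).round(1).tolist())
if __name__=="__main__":
    rows(float(sys.argv[1])*1e-3,int(sys.argv[2]) if len(sys.argv)>2 else 5)
E
python3 plan.py 7; python3 -c "
from plan import *
for s in range(0,300,15): print(s,[np.interp(s/1e3,S,v).round(4) for v in (F[:,0],F[:,1],H)])"
```

```text
clk 5.05 s 0.0 mm heading 0.0 path-minus-tcp lateral 3.1 mm F [-0.4 -0.9 -0.9] T [-0.01 -0.01  0.01]
s7 [-0.0072, 0.003, -0.0004] [-0.1, 0.1, 1.6]
s14 [-0.0142, 0.0028, -0.0003] [-0.1, 0.1, 1.6]
s21 [-0.0212, 0.0026, -0.0003] [-0.1, 0.1, 1.6]
s28 [-0.0282, 0.0024, -0.0003] [-0.1, 0.1, 1.6]
s35 [-0.0352, 0.0022, -0.0003] [-0.1, 0.1, 1.6]
0 [np.float64(0.4986), np.float64(0.0672), np.float64(0.0)]
15 [np.float64(0.4986), np.float64(0.0522), np.float64(0.0)]
30 [np.float64(0.4986), np.float64(0.0372), np.float64(0.0)]
45 [np.float64(0.499), np.float64(0.0222), np.float64(9.6743)]
60 [np.float64(0.505), np.float64(0.0087), np.float64(38.9848)]
75 [np.float64(0.5154), np.float64(-0.0022), np.float64(44.4139)]
90 [np.float64(0.5259), np.float64(-0.0129), np.float64(44.4139)]
105 [np.float64(0.5364), np.float64(-0.0236), np.float64(44.4139)]
120 [np.float64(0.5469), np.float64(-0.0343), np.float64(44.4139)]
135 [np.float64(0.5574), np.float64(-0.045), np.float64(44.4139)]
150 [np.float64(0.5679), np.float64(-0.0557), np.float64(44.4139)]
165 [np.float64(0.5764), np.float64(-0.0679), np.float64(18.3972)]
180 [np.float64(0.5793), np.float64(-0.0826), np.float64(10.1)]
195 [np.float64(0.5819), np.float64(-0.0974), np.float64(10.1)]
210 [np.float64(0.5846), np.float64(-0.1121), np.float64(10.1)]
225 [np.float64(0.5872), np.float64(-0.1269), np.float64(10.1)]
240 [np.float64(0.5898), np.float64(-0.1417), np.float64(10.1)]
255 [np.float64(0.5925), np.float64(-0.1564), np.float64(10.1)]
270 [np.float64(0.5951), np.float64(-0.1712), np.float64(10.1)]
285 [np.float64(0.5977), np.float64(-0.186), np.float64(10.1)]
```

Call:
send_rows:
  deltas:
    - {"grip": 0.0,"translation": [-0.007,0.003,-0.0003],"twist": [0,0,1.6]}
    - {"grip": 0.0,"translation": [-0.014,0.0028,-0.0003],"twist": [0,0,1.6]}
    - {"grip": 0.0,"translation": [-0.021,0.0026,-0.0003],"twist": [0,0,1.6]}
    - {"grip": 0.0,"translation": [-0.028,0.0024,-0.0003],"twist": [0,0,1.6]}
    - {"grip": 0.0,"translation": [-0.033,0.0022,-0.0003],"twist": [0,0,1.6]}

```text
clock: 5.68
eef_pos: [0.5004, 0.0338, 0.2318]
tool_rot: [0.708, 0.707, -0.001, 0.0]
ft_force: [0.2, 0.4, -1.6]
grip_width: 0.0233
```

```bash
python3 plan.py 5
```

```text
clk 5.675 s 33.5 mm heading 0.0 path-minus-tcp lateral 0.0 mm F [ 0.2  0.4 -1.6] T [-0.05  0.01 -0.03]
s38 [-0.0051, 0.0, -0.0] [-0.1, 0.1, -0.7]
s44 [-0.0101, 0.0003, -0.0] [-0.1, 0.1, -7.0]
s48 [-0.015, 0.0012, 0.0] [-0.1, 0.1, -16.6]
s54 [-0.0196, 0.003, 0.0] [-0.1, 0.1, -26.6]
s58 [-0.0239, 0.0056, 0.0] [-0.1, 0.1, -36.3]
```

Call:
send_rows:
  deltas:
    - {"grip": 0.0,"translation": [-0.005,0,0],"twist": [0,0,-0.7]}
    - {"grip": 0.0,"translation": [-0.01,0.0003,0],"twist": [0,0,-7]}
    - {"grip": 0.0,"translation": [-0.015,0.0012,0],"twist": [0,0,-16.6]}

```text
clock: 6.05
eef_pos: [0.5015, 0.0185, 0.2318]
tool_rot: [0.596, 0.803, -0.001, -0.0]
ft_force: [0.4, 0.6, -2.5]
grip_width: 0.0231
```

```bash
python3 plan.py 4
```

```text
clk 6.05 s 49.0 mm heading 17.5 path-minus-tcp lateral 0.2 mm F [ 0.4  0.6 -2.5] T [ 0.01  0.02 -0.05]
s53 [-0.0042, 0.0005, 0.0] [-0.1, 0.1, -8.7]
s57 [-0.0081, 0.0013, 0.0] [-0.1, 0.1, -16.6]
s61 [-0.0118, 0.0027, 0.0] [-0.1, 0.1, -23.7]
s65 [-0.0154, 0.0044, 0.0] [-0.1, 0.0, -27.3]
s69 [-0.019, 0.0063, 0.0] [-0.1, 0.0, -27.6]
```

Call:
send_rows:
  deltas:
    - {"grip": 0.0,"translation": [-0.004,0.0005,0],"twist": [0,0,-8.7]}
    - {"grip": 0.0,"translation": [-0.008,0.0013,0],"twist": [0,0,-16.6]}
    - {"grip": 0.0,"translation": [-0.012,0.0027,0],"twist": [0,0,-23.7]}
    - {"grip": 0.0,"translation": [-0.0155,0.0044,0],"twist": [0,0,-27.4]}

```text
clock: 6.55
eef_pos: [0.5102, 0.0046, 0.2318]
tool_rot: [0.387, 0.922, -0.001, -0.0]
ft_force: [0.1, 0.4, -1.9]
grip_width: 0.0232
```

```bash
python3 plan.py 6; python3 - <<'E'
from h import *
c=camera("wrist");cv2.imwrite("pics/w4.png",c["color"][150:])
s=camera("scene");cv2.imwrite("pics/s4.png",cv2.resize(s["color"][140:290,185:345],None,fx=4,fy=4,interpolation=cv2.INTER_CUBIC))
E
```

```text
clk 6.55 s 65.5 mm heading 44.3 path-minus-tcp lateral 0.2 mm F [ 0.1  0.4 -1.9] T [0.02 0.08 0.02]
s72 [-0.0062, 0.0002, 0.0] [-0.1, 0.0, 0.0]
s78 [-0.0122, 0.0002, 0.0] [-0.1, 0.0, 0.0]
s84 [-0.0182, 0.0002, 0.0] [-0.1, 0.0, 0.0]
s90 [-0.0242, 0.0002, 0.0] [-0.1, 0.0, 0.0]
s96 [-0.0302, 0.0002, 0.0] [-0.1, 0.0, 0.0]
```

View pics/w4.png

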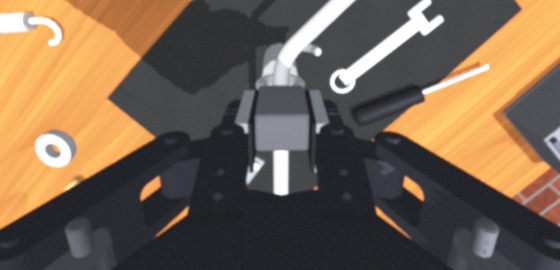

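View pics/s4.png

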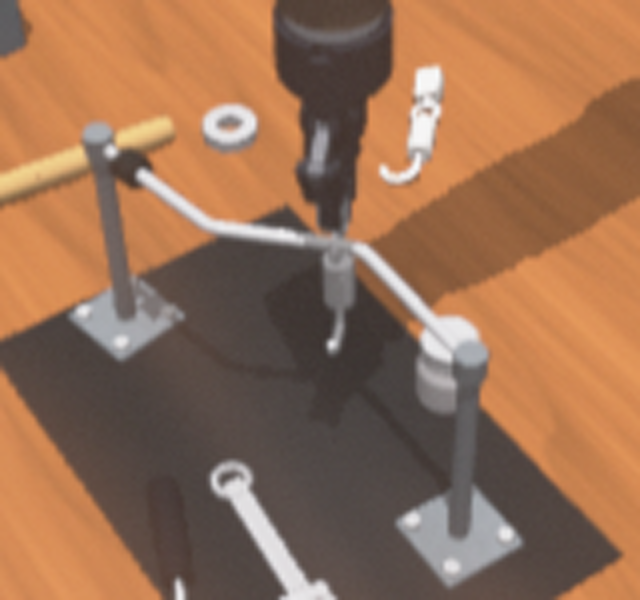

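Round bend 1 without touching. The wrist view shows the rod leaving at column 281, centred under the block.

Call:
send_rows:
  deltas:
    - {"grip": 0.0,"translation": [-0.006,0.0002,0],"twist": [0,0,0]}
    - {"grip": 0.0,"translation": [-0.012,0.0002,0],"twist": [0,0,0]}
    - {"grip": 0.0,"translation": [-0.018,0.0002,0],"twist": [0,0,0]}
    - {"grip": 0.0,"translation": [-0.024,0.0002,0],"twist": [0,0,0]}
    - {"grip": 0.0,"translation": [-0.03,0.0002,0],"twist": [0,0,0]}

```text
clock: 7.28
eef_pos: [0.5318, -0.0171, 0.2317]
tool_rot: [0.389, 0.921, -0.001, -0.0]
ft_force: [0.4, -0.2, -1.5]
grip_width: 0.023
```

Call:
send_rows:
  deltas:
    - {"grip": 0.0,"translation": [-0.006,0.0,0],"twist": [0,0,0]}
    - {"grip": 0.0,"translation": [-0.012,0.0,0],"twist": [0,0,0]}
    - {"grip": 0.0,"translation": [-0.018,0.0,0],"twist": [0,0,0]}
    - {"grip": 0.0,"translation": [-0.024,0.0,0],"twist": [0,0,0]}
    - {"grip": 0.0,"translation": [-0.03,0.0,0],"twist": [0,0,0]}

```text
clock: 7.9
eef_pos: [0.553, -0.0389, 0.2317]
tool_rot: [0.389, 0.921, -0.001, -0.0]
ft_force: [-0.7, 0.1, -2.2]
grip_width: 0.0229
```

```bash
python3 plan.py 5; python3 - <<'E'
from h import *
c=camera("wrist");cv2.imwrite("pics/w5.png",c["color"][150:])
E
```

```text
clk 7.9 s 126.5 mm heading 44.4 path-minus-tcp lateral 0.2 mm F [-0.7  0.1 -2.2] T [-0.   -0.02 -0.04]
s132 [-0.0052, 0.0002, -0.0] [-0.1, 0.0, -0.2]
s136 [-0.0102, 0.0002, -0.0] [-0.1, 0.0, -0.2]
s142 [-0.0152, 0.0002, -0.0] [-0.1, 0.0, -0.2]
s146 [-0.0202, 0.0002, -0.0] [-0.1, 0.0, -0.2]
s152 [-0.0252, 0.0002, -0.0] [-0.1, 0.0, 0.1]
```

View pics/w5.png

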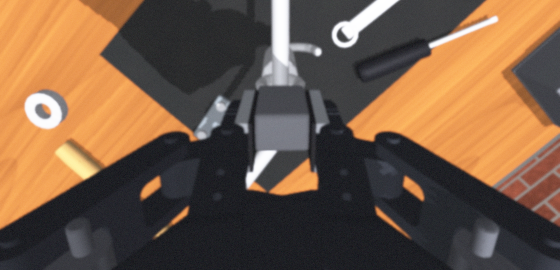

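Call:
send_rows:
  deltas:
    - {"grip": 0.0,"translation": [-0.005,0.0002,0],"twist": [0,0,0]}
    - {"grip": 0.0,"translation": [-0.01,0.0002,0],"twist": [0,0,0]}
    - {"grip": 0.0,"translation": [-0.015,0.0002,0],"twist": [0,0,0]}
    - {"grip": 0.0,"translation": [-0.02,0.0002,0],"twist": [0,0,0]}
    - {"grip": 0.0,"translation": [-0.024,0.0002,0],"twist": [0,0,0]}

```text
clock: 8.57
eef_pos: [0.5706, -0.0567, 0.2317]
tool_rot: [0.389, 0.921, -0.001, 0.0]
ft_force: [-0.0, -1.0, -2.0]
grip_width: 0.0229
```

```bash
python3 plan.py 3
```

```text
clk 8.575 s 151.5 mm heading 44.1 path-minus-tcp lateral 0.1 mm F [-0. -1. -2.] T [ 0.01  0.02 -0.04]
s154 [-0.0032, 0.0001, -0.0001] [-0.1, 0.1, 3.0]
s158 [-0.0061, -0.0002, -0.0001] [-0.1, 0.1, 8.8]
s160 [-0.0091, -0.0008, -0.0001] [-0.1, 0.1, 15.6]
s164 [-0.0119, -0.0017, -0.0001] [-0.1, 0.1, 22.4]
s166 [-0.0146, -0.003, -0.0001] [-0.1, 0.1, 29.0]
```

Call:
send_rows:
  deltas:
    - {"grip": 0.0,"translation": [-0.0032,0.0001,0],"twist": [0,0,3]}
    - {"grip": 0.0,"translation": [-0.006,-0.0002,0],"twist": [0,0,8.8]}
    - {"grip": 0.0,"translation": [-0.009,-0.0008,0],"twist": [0,0,15.6]}

```text
clock: 8.95
eef_pos: [0.5764, -0.0639, 0.2317]
tool_rot: [0.512, 0.859, -0.001, 0.0]
ft_force: [0.1, -0.3, -1.8]
grip_width: 0.0229
```

```bash
python3 plan.py 3
```

```text
clk 8.95 s 160.5 mm heading 28.6 path-minus-tcp lateral -0.0 mm F [ 0.1 -0.3 -1.8] T [0.02 0.02 0.02]
s164 [-0.0029, -0.0002, -0.0001] [-0.1, 0.1, 6.6]
s166 [-0.0058, -0.0007, -0.0001] [-0.1, 0.1, 13.1]
s170 [-0.0087, -0.0015, -0.0001] [-0.1, 0.1, 17.2]
s173 [-0.0116, -0.0024, -0.0001] [-0.1, 0.1, 18.3]
s176 [-0.0144, -0.0034, -0.0001] [-0.1, 0.1, 18.3]
```

Call:
send_rows:
  deltas:
    - {"grip": 0.0,"translation": [-0.003,-0.0002,0],"twist": [0,0,6.6]}
    - {"grip": 0.0,"translation": [-0.006,-0.0007,0],"twist": [0,0,13]}
    - {"grip": 0.0,"translation": [-0.0087,-0.0015,0],"twist": [0,0,17.2]}
    - {"grip": 0.0,"translation": [-0.0116,-0.0024,0],"twist": [0,0,18.3]}

```text
clock: 9.45
eef_pos: [0.5799, -0.0754, 0.2317]
tool_rot: [0.642, 0.766, -0.001, 0.0]
ft_force: [-0.1, -0.0, -0.8]
grip_width: 0.023
```

```bash
python3 plan.py 5; python3 - <<'E'
from h import *
import pickle
c=camera("wrist");cv2.imwrite("pics/w6.png",c["color"][150:])
s=camera("scene");pickle.dump(s,open("s6.pkl","wb"));cv2.imwrite("pics/s6.png",cv2.resize(s["color"][140:290,185:345],None,fx=4,fy=4,interpolation=cv2.INTER_CUBIC))
E
```

```text
clk 9.45 s 172.5 mm heading 10.1 path-minus-tcp lateral -0.1 mm F [-0.1 -0.  -0.8] T [ 0.05 -0.01  0.02]
s178 [-0.0048, -0.0001, -0.0001] [-0.1, 0.1, -0.0]
s183 [-0.0098, -0.0001, -0.0001] [-0.1, 0.1, -0.0]
s188 [-0.0148, -0.0001, -0.0001] [-0.1, 0.1, -0.0]
s192 [-0.0198, -0.0001, -0.0001] [-0.1, 0.1, -0.0]
s198 [-0.0248, -0.0001, -0.0001] [-0.1, 0.1, -0.0]
```

View pics/w6.png

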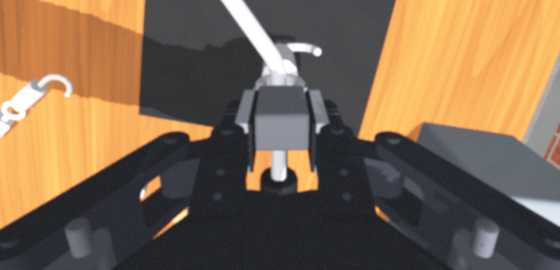

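View pics/s6.png

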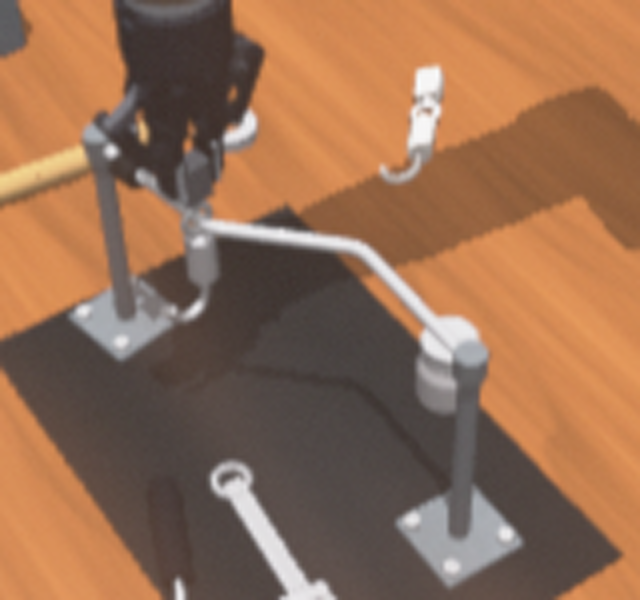

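Call:
send_rows:
  deltas:
    - {"grip": 0.0,"translation": [-0.006,-0.0001,0],"twist": [0,0,0]}
    - {"grip": 0.0,"translation": [-0.012,-0.0001,0],"twist": [0,0,0]}
    - {"grip": 0.0,"translation": [-0.018,-0.0001,0],"twist": [0,0,0]}
    - {"grip": 0.0,"translation": [-0.024,-0.0001,0],"twist": [0,0,0]}
    - {"grip": 0.0,"translation": [-0.03,-0.0001,0],"twist": [0,0,0]}

```text
clock: 10.18
eef_pos: [0.5851, -0.1056, 0.2317]
tool_rot: [0.642, 0.767, -0.001, 0.0]
ft_force: [0.1, -0.4, -2.0]
grip_width: 0.0226
```

```bash
python3 plan.py 5; python3 - <<'E'
from h import *
c=camera("wrist");cv2.imwrite("pics/w7.png",c["color"][150:])
E
```

```text
clk 10.175 s 203.5 mm heading 10.1 path-minus-tcp lateral 0.1 mm F [ 0.1 -0.4 -2. ] T [-0.03  0.03 -0.05]
s209 [-0.0051, 0.0001, -0.0001] [-0.1, 0.1, -0.0]
s214 [-0.0101, 0.0001, -0.0001] [-0.1, 0.1, -0.0]
s219 [-0.0151, 0.0001, -0.0001] [-0.1, 0.1, -0.0]
s224 [-0.0201, 0.0001, -0.0001] [-0.1, 0.1, -0.0]
s228 [-0.0251, 0.0001, -0.0001] [-0.1, 0.1, -0.0]
```

View pics/w7.png

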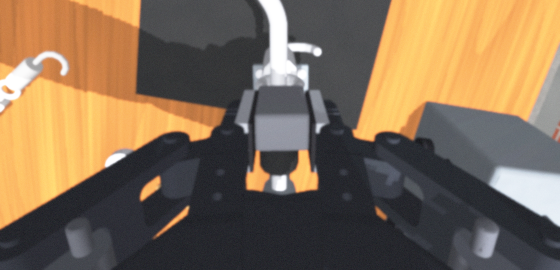

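Call:
send_rows:
  deltas:
    - {"grip": 0.0,"translation": [-0.006,0,0],"twist": [0,0,0]}
    - {"grip": 0.0,"translation": [-0.012,0,0],"twist": [0,0,0]}
    - {"grip": 0.0,"translation": [-0.017,0,0],"twist": [0,0,0]}
    - {"grip": 0.0,"translation": [-0.022,0,0],"twist": [0,0,0]}
    - {"grip": 0.0,"translation": [-0.025,0,0],"twist": [0,0,0]}

```text
clock: 10.85
eef_pos: [0.5897, -0.1313, 0.2317]
tool_rot: [0.643, 0.766, -0.001, 0.001]
ft_force: [-0.2, 0.3, -1.0]
grip_width: 0.0225
```

```bash
python3 plan.py 2
```

```text
clk 10.85 s 229.5 mm heading 10.1 path-minus-tcp lateral 0.1 mm F [-0.2  0.3 -1. ] T [ 0.05  0.   -0.04]
s232 [-0.002, 0.0001, -0.0001] [-0.1, 0.2, -0.1]
s234 [-0.004, 0.0001, -0.0001] [-0.1, 0.2, -0.1]
s236 [-0.006, 0.0001, -0.0001] [-0.1, 0.2, -0.1]
s238 [-0.008, 0.0001, -0.0001] [-0.1, 0.2, -0.1]
s240 [-0.01, 0.0001, -0.0001] [-0.1, 0.2, -0.1]
```

Call:
send_rows:
  deltas:
    - {"grip": 0.0,"translation": [-0.002,0,0],"twist": [0,0,0]}
    - {"grip": 0.0,"translation": [-0.004,0,0],"twist": [0,0,0]}
    - {"grip": 0.0,"translation": [-0.006,0,0],"twist": [0,0,0]}
    - {"grip": 0.0,"translation": [-0.008,0,0],"twist": [0,0,0]}

```text
clock: 11.35
eef_pos: [0.5908, -0.1379, 0.2317]
tool_rot: [0.642, 0.767, -0.0, -0.001]
ft_force: [-1.5, 4.1, -0.4]
grip_width: 0.0227
```

Call:
send_rows:
  deltas:
    - {"grip": 0.0,"translation": [-0.002,0,0],"twist": [0,0,0]}
    - {"grip": 0.0,"translation": [-0.004,0,0],"twist": [0,0,0]}

```text
clock: 11.6
eef_pos: [0.5914, -0.1412, 0.2316]
tool_rot: [0.642, 0.767, -0.0, -0.001]
ft_force: [-1.4, 3.8, -0.9]
grip_width: 0.0231
```

```bash
python3 plan.py 2
```

```text
clk 11.6 s 239.5 mm heading 10.1 path-minus-tcp lateral 0.1 mm F [-1.4  3.8 -0.9] T [1.05 0.25 0.02]
s242 [-0.002, 0.0001, -0.0002] [-0.1, -0.1, 0.0]
s244 [-0.004, 0.0001, -0.0002] [-0.1, -0.1, 0.0]
s246 [-0.006, 0.0001, -0.0002] [-0.1, -0.1, 0.0]
s248 [-0.008, 0.0001, -0.0002] [-0.1, -0.1, 0.0]
s250 [-0.01, 0.0001, -0.0002] [-0.1, -0.1, 0.0]
```

The buffer is sliding at about 4 N, as expected.

Call:
send_rows:
  deltas:
    - {"grip": 0.0,"translation": [-0.0025,0,0],"twist": [0,0,0]}
    - {"grip": 0.0,"translation": [-0.0045,0,0],"twist": [0,0,0]}
    - {"grip": 0.0,"translation": [-0.0065,0,0],"twist": [0,0,0]}

```text
clock: 11.98
eef_pos: [0.5926, -0.1477, 0.2316]
tool_rot: [0.642, 0.767, -0.0, -0.001]
ft_force: [-0.4, 4.0, -0.5]
grip_width: 0.0227
```

Call:
send_rows:
  deltas:
    - {"grip": 0.0,"translation": [-0.0015,0,0],"twist": [0,0,0]}
    - {"grip": 0.0,"translation": [-0.003,0,0],"twist": [0,0,0]}

```text
clock: 12.22
eef_pos: [0.5931, -0.1508, 0.2316]
tool_rot: [0.642, 0.767, -0.0, -0.001]
ft_force: [-0.7, 4.2, -0.7]
grip_width: 0.023
```

```bash
python3 plan.py 2 1; python3 - <<'E'
from h import *
s=camera("scene");cv2.imwrite("pics/s8.png",cv2.resize(s["color"][150:240,180:280],None,fx=6,fy=6,interpolation=cv2.INTER_CUBIC))
E
```

```text
clk 12.225 s 249.5 mm heading 10.1 path-minus-tcp lateral 0.1 mm F [-0.7  4.2 -0.7] T [ 1.    0.21 -0.01]
s252 [-0.0022, 0.0001, -0.0002] [-0.1, -0.1, 0.0]
```

View pics/s8.png

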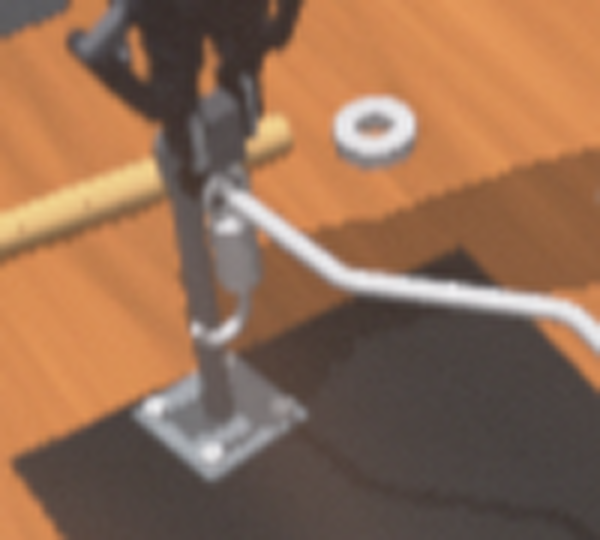

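Call:
send_rows:
  deltas:
    - {"grip": 0.0,"translation": [-0.001,0,0],"twist": [0,0,0]}
    - {"grip": 0.0,"translation": [-0.0015,0,0],"twist": [0,0,0]}

```text
clock: 12.52
eef_pos: [0.5935, -0.1526, 0.2315]
tool_rot: [0.642, 0.767, -0.0, -0.001]
ft_force: [-0.3, 4.4, 0.1]
grip_width: 0.0229
```

Call:
send_rows:
  deltas:
    - {"grip": 0.0,"translation": [-0.001,0,0],"twist": [0,0,0]}
    - {"grip": 0.0,"translation": [-0.0015,0,0],"twist": [0,0,0]}

```text
clock: 12.78
eef_pos: [0.5935, -0.153, 0.2315]
tool_rot: [0.642, 0.767, 0.0, -0.002]
ft_force: [-1.9, 7.1, 0.3]
grip_width: 0.0226
```

Call:
send_rows:
  deltas:
    - {"grip": 0.0,"translation": [-0.001,0,0],"twist": [0,0,0]}
    - {"grip": 0.0,"translation": [-0.001,0,0],"twist": [0,0,0]}

```text
clock: 13.02
eef_pos: [0.5935, -0.153, 0.2316]
tool_rot: [0.642, 0.767, 0.001, -0.003]
ft_force: [-1.2, 6.6, 0.0]
grip_width: 0.023
```

Call:
send_rows:
  deltas:
    - {"grip": 0.0,"translation": [-0.002,0,0],"twist": [0,0,0]}
    - {"grip": 0.0,"translation": [-0.002,0,0],"twist": [0,0,0]}

```text
clock: 13.28
eef_pos: [0.5936, -0.1532, 0.2315]
tool_rot: [0.641, 0.767, 0.002, -0.004]
ft_force: [-1.9, 8.3, 1.1]
grip_width: 0.0229
```

Hard stop: the force rises to 8 N and there is no more advance. Now I back off slightly and lower the ring onto the rod.

```bash
python3 - <<'E'
from h import *
goal([.5933,-.1518,.229],10.1)
E
```

```text
clock 13.275 delta [ 0.0014 -0.      0.0025] twist [-0.1  -0.52  0.14]
```

Call:
send_rows:
  deltas:
    - {"grip": 0.0,"translation": [0.0014,0,0],"twist": [0,-0.5,0]}
    - {"grip": 0.0,"translation": [0.0014,0,0.001],"twist": [0,-0.5,0]}
    - {"grip": 0.0,"translation": [0.0014,0,0.002],"twist": [0,-0.5,0]}
    - {"grip": 0.0,"translation": [0.0014,0,0.0025],"twist": [0,-0.5,0]}

```text
clock: 13.78
eef_pos: [0.5937, -0.1523, 0.2298]
tool_rot: [0.641, 0.767, -0.0, 0.0]
ft_force: [1.4, 2.9, -0.1]
grip_width: 0.023
```

```bash
python3 plan.py 1 1;python3 - <<'E'
from h import *
c=camera("wrist");cv2.imwrite("pics/w9.png",c["color"][100:])
goal([.5933,-.1518,.229],10.1)
E
```

```text
clk 13.775 s 251.0 mm heading 10.1 path-minus-tcp lateral -0.1 mm F [ 1.4  2.9 -0.1] T [ 0.53 -0.03  0.04]
s252 [-0.0012, -0.0001, -0.002] [-0.0, 0.0, 0.1]
clock 13.825 delta [ 0.0003 -0.0002  0.0002] twist [-0.05 -0.    0.12]
```

View pics/w9.png

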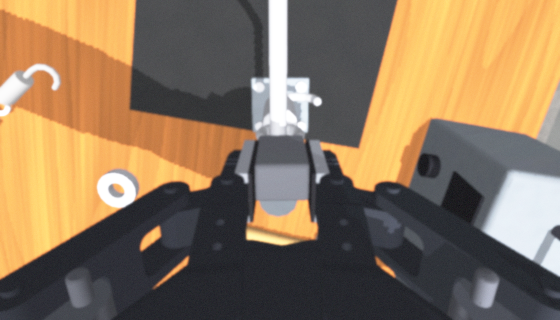

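Call:
send_rows:
  deltas:
    - {"grip": 0.0,"translation": [0.001,0,0.0002],"twist": [0,0,0]}
    - {"grip": 0.0,"translation": [0.0015,0,0.0002],"twist": [0,0,0]}

```text
clock: 14.08
eef_pos: [0.5931, -0.1511, 0.2284]
tool_rot: [0.641, 0.767, -0.001, -0.0]
ft_force: [-0.1, 0.4, -2.0]
grip_width: 0.0227
```

Call:
send_rows:
  deltas:
    - {"grip": 0.0,"translation": [0,0,0.0007],"twist": [0,0,0]}
    - {"grip": 0.0,"translation": [0,0,0.0007],"twist": [0,0,0]}

```text
clock: 14.32
eef_pos: [0.5929, -0.1513, 0.2275]
tool_rot: [0.642, 0.767, -0.001, -0.0]
ft_force: [-0.3, -0.4, -1.3]
grip_width: 0.0228
```

Call:
send_rows:
  deltas:
    - {"grip": 0.33,"translation": [0,0,0],"twist": [0,0,0]}
    - {"grip": 0.4,"translation": [0,0,0],"twist": [0,0,0]}
    - {"grip": 0.5,"translation": [0,0,0],"twist": [0,0,0]}
    - {"grip": 0.7,"translation": [0,0,0],"twist": [0,0,0]}
    - {"grip": 0.7,"translation": [0,0,0],"twist": [0,0,0]}

```text
clock: 14.95
eef_pos: [0.5929, -0.1513, 0.2275]
tool_rot: [0.642, 0.767, -0.001, -0.0]
ft_force: [0.9, -0.6, -0.3]
grip_width: 0.0596
```

```bash
python3 - <<'E'
from h import *
c=camera("wrist");cv2.imwrite("pics/w10.png",c["color"])
s=camera("scene");cv2.imwrite("pics/s10.png",cv2.resize(s["color"][150:240,180:280],None,fx=6,fy=6,interpolation=cv2.INTER_CUBIC))
o=bot.get_obs();print(o["eef_pos"],o["ft_force"],o["grip_width"])
E
```

```text
[ 0.59295334 -0.15126277  0.22747762] [ 0.33733345 -0.15018363  0.94220045] 0.05959689149488309
```

View pics/w10.png

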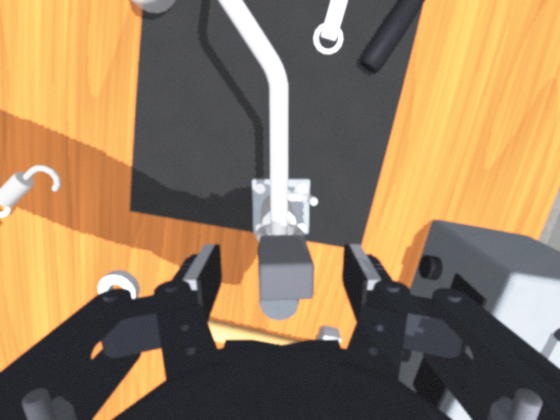

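View pics/s10.png

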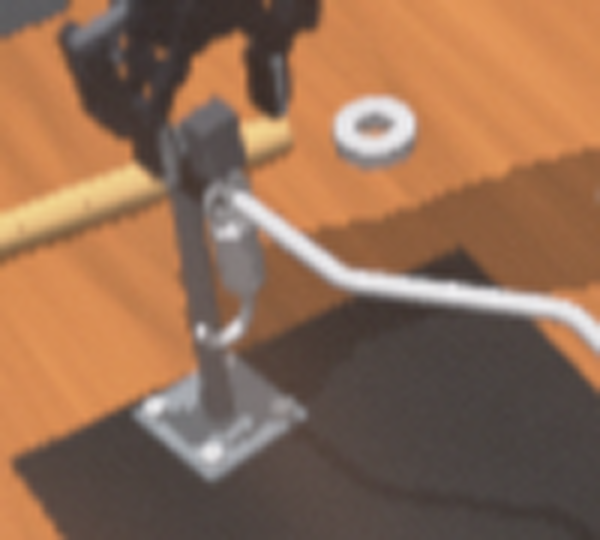

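Call:
send_rows:
  deltas:
    - {"grip": 0.75,"translation": [0,0,-0.015],"twist": [0,0,0]}
    - {"grip": 0.75,"translation": [0,0,-0.04],"twist": [0,0,0]}
    - {"grip": 0.75,"translation": [0,0,-0.08],"twist": [0,0,0]}
    - {"grip": 0.75,"translation": [0.02,0,-0.11],"twist": [0,0,0]}
    - {"grip": 0.75,"translation": [0.06,0,-0.13],"twist": [0,0,0]}

```text
clock: 15.68
eef_pos: [0.5831, -0.0927, 0.3602]
tool_rot: [0.643, 0.766, -0.0, 0.001]
ft_force: [1.1, -0.1, -0.2]
grip_width: 0.0641
```

Call:
send_rows:
  deltas:
    - {"grip": 0.75,"translation": [-0.04,-0.05,0],"twist": [0,0,0]}
    - {"grip": 0.75,"translation": [-0.06,-0.1,0],"twist": [0,0,0]}
    - {"grip": 0.75,"translation": [-0.06,-0.1,0],"twist": [0,0,0]}
    - {"grip": 0.75,"translation": [-0.06,-0.1,0],"twist": [0,0,0]}

```text
clock: 16.18
eef_pos: [0.4955, -0.1694, 0.3615]
tool_rot: [0.643, 0.766, 0.0, 0.002]
ft_force: [-0.5, 0.4, -0.9]
grip_width: 0.0644
```

```bash
python3 - <<'E'
from h import *
import pickle
c=camera("wrist");cv2.imwrite("pics/w11.png",c["color"])
s=camera("scene");cv2.imwrite("pics/s11.png",cv2.resize(s["color"][140:290,185:345],None,fx=5,fy=4,interpolation=cv2.INTER_CUBIC) if 0 else cv2.resize(s["color"][160:240,190:270],None,fx=7,fy=7,interpolation=cv2.INTER_CUBIC))
t=camera("top");cv2.imwrite("pics/t11.png",cv2.resize(t["color"][140:240,220:380],None,fx=5,fy=5,interpolation=cv2.INTER_CUBIC))
pickle.dump((c,s,t),open("c11.pkl","wb"))
o=bot.get_obs();print(o["clock"],o["eef_pos"],o["ft_force"],o["grip_width"])
E
```

```text
16.325 [ 0.49605006 -0.16882171  0.36029582] [ 1.23022457 -0.66462545 -0.28022092] 0.06410222593255685
```

View pics/w11.png

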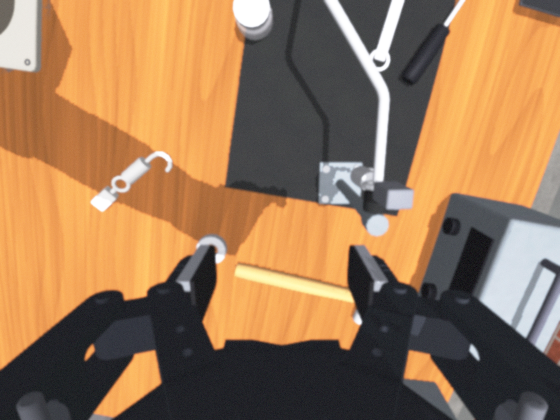

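View pics/s11.png

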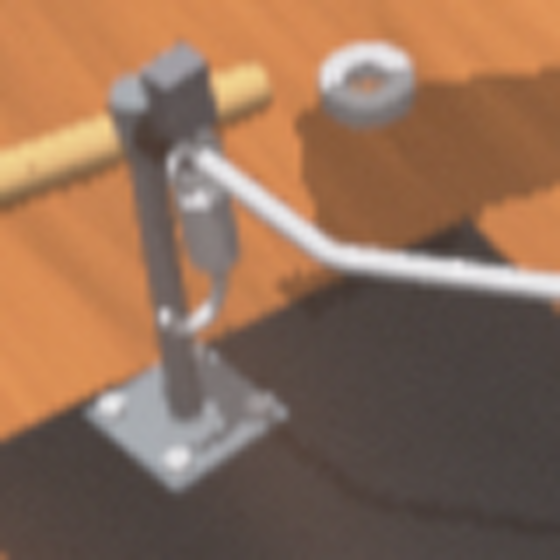

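View pics/t11.png

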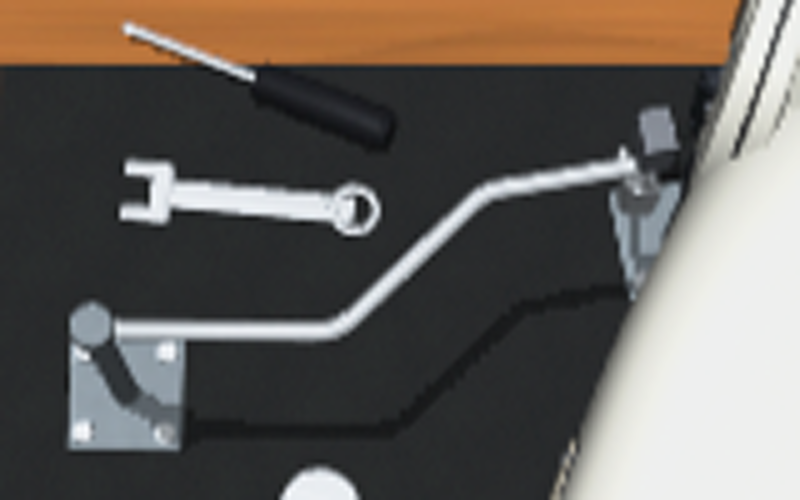

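```bash
python3 - <<'E'
from h import *
import pickle
w,s,t=pickle.load(open("c11.pkl","rb"))
cv2.imwrite("pics/w11c.png",cv2.resize(w["color"][150:250,310:430],None,fx=6,fy=6,interpolation=cv2.INTER_CUBIC))
T=[(657+.5)/5-.5+220,(130+.5)/5-.5+140]; S_=[(177+.5)/7-.5+190,(68+.5)/7-.5+160]
print(tri(t,T,s,S_),plane(t,T,.254),plane(s,S_,.254))
for k in range(1):
    u=np.array([np.sin(np.radians(10.1)),-np.cos(np.radians(10.1))])
    B2=np.array([.576,-.064])
    for d in (.088,.09,.094): print(d,B2+u*d, proj(w,np.r_[B2+u*d,.254]))
E
```

```text
(array([ 0.59450942, -0.15005922,  0.24991913]), np.float64(0.0033360229361431015)) [[ 0.59473205 -0.15061573  0.254     ]] [[ 0.59540589 -0.14412484  0.254     ]]
0.088 [ 0.59143227 -0.15063628] [[396.55623268 198.07445293]]
0.09 [ 0.59178301 -0.15260529] [[396.32377634 200.34483395]]
0.094 [ 0.59248447 -0.1565433 ] [[395.85957201 204.85776638]]
```

View pics/w11c.png

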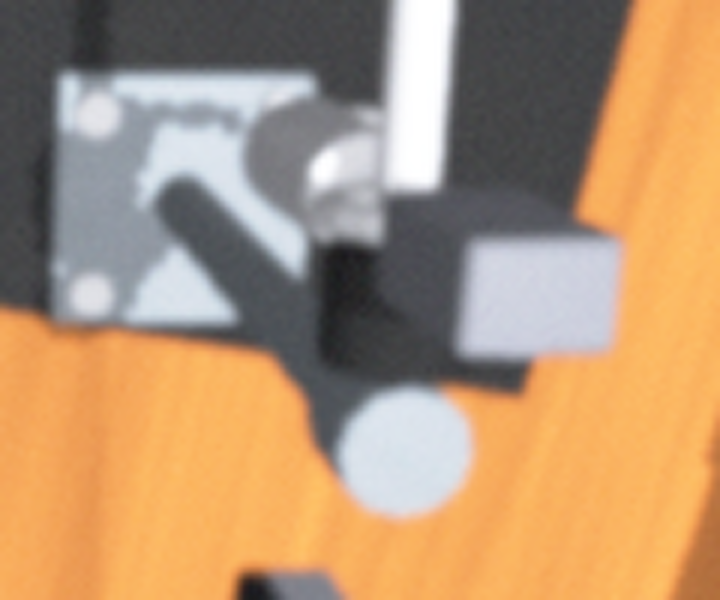

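```bash
python3 - <<'E'
from h import *
import pickle
w,s,t=pickle.load(open("c11.pkl","rb"))
C=lambda u,v:[(u+.5)/6-.5+310,(v+.5)/6-.5+150]
u=np.array([np.sin(np.radians(10.1)),-np.cos(np.radians(10.1))]);B2=np.array([.576,-.064])
for n,p,z in (("near left",(325,245),.2),("far left",(325,362),.2),("far right",(522,390),.2),("post top",(404,452),.212),("post edge",(404,386),.212)):
    P=plane(w,C(*p),z)[0]; print(n,P.round(4),"along %.1f"%((P[:2]-B2)@u*1e3))
t0=pickle.load(open("c0.pkl","rb"))[0]
T=lambda a,b:[(a+.5)/5-.5+220,(b+.5)/5-.5+160]
for n,p,z in (("buf near0",(629,66),.2),("buf far0",(668,58),.2),("post0",(719,45),.212)):
    P=plane(t0,T(*p),z)[0]; print(n,P.round(4),"along %.1f"%((P[:2]-B2)@u*1e3))
E
```

```text
near left [ 0.5791 -0.1591  0.2   ] along 94.2
far left [ 0.5843 -0.1794  0.2   ] along 115.0
far right [ 0.6198 -0.1784  0.2   ] along 120.3
post top [ 0.5975 -0.1895  0.212 ] along 127.3
post edge [ 0.5945 -0.1781  0.212 ] along 115.6
buf near0 [ 0.5902 -0.1416  0.2   ] along 78.9
buf far0 [ 0.5946 -0.1627  0.2   ] along 100.4
post0 [ 0.5984 -0.1886  0.212 ] along 126.6
```

The buffer's near face moved from 78.9 to about 94.2 mm along the last leg, roughly 15 of its 16 mm. Its far face sits at the post edge with no gap, and the runner hangs upright, so I hand in.

```bash
python3 - <<'E'
from workcell import bot
o=bot.get_obs();print(o["clock"],abs(o["joint_vel"]).max())
print(bot.job_done())
E
```

```text
16.325 0.006333481302045581
the job is handed in; nothing more can be done
None
```

I slid the runner round both bends and pushed the buffer home against the end post. I then released the runner, moved the arm clear, and handed in at 16.3 s. `job_done()` gives no verdict, so what follows is from my own checks.

- **Forces:** after the grasp, the readings on the rail, including both bends, showed only the runner's weight, about 2 N. The buffer slid at about 4 N. It then stopped hard, with 8.3 N the highest reading. These are readings taken at the end of each move call, so short peaks between them were not seen.
- **Buffer travel:** the pictures show the near face moved from 78.9 to 94.2 mm along the last leg. That is 15.3 of the 16 mm, and no gap to the post was visible.
- **Runner:** it hangs upright at y ≈ -0.151 m in the world, about -0.297 m in the rail's frame. The top of its block measures 0.250 to 0.254 m high, as expected. I did not measure its speed, but it looked settled in the last pictures.
- **Other things:** nothing I saw in the last pictures had shifted, though I did not measure the bystanders.
- **Disagreements:**
  - The camera views differed by about 3 mm.
  - The feel of the ring's play put the rail about 1.8 mm further in x than the cameras did, so I followed the feel.
  - Contact with the buffer came somewhere in a 6 mm window, so the picture is the better measure of its travel.

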